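# Find the soft spring mount and lay its tag

### The arm

A 6-joint arm with a two-finger parallel gripper is mounted at the origin on the work surface. World frame = base frame: x ahead of the robot, y to its left, z up, the work surface at z = 0. Lengths are in m, angles in rad, forces in N, time in s.
With the tool pointing down it reaches from about 0.35 to 0.775 m from the base axis. Payload 7.3 kg.
Tool frame: the origin (TCP) lies at the very end of the fingers, on their centre line; the grasp point (between the pads) lies 19 mm behind it (pinch_z is the distance from the TCP to the grasp point, in m); z points along the fingers, y is the line along which they close (so a half turn about z gives the same grasp; the last joint's range is limited). The gripper opens to 92 mm and grips with 3 to 60 N. Pads are 19 mm wide; open, the fingers measure 130 mm over their backs; the gripper's body (75 mm by 190 mm) begins 47 mm behind the grasp point.
Start: joints at [0.993, 0.342, 1.524, -0, 1.275, -0.146], TCP at [0.22, 0.477, 0.227] pointing down, gripper open.
Joint ranges: [-2.53, 2.53], [-0.77, 2.02], [0.04, 2.7], [-1, 4.14], [0.28, 2.66], [-3.11, 3.11]. Speed limits (rad/s): [2.57, 2.57, 3.14, 3.14, 3.14, 3.14].

### API

Orientations are given as [roll, pitch, yaw] about the fixed x, y, z axes, in that order (R = Rz(yaw) Ry(pitch) Rx(roll)).
In Python, from cell import * gives the robot as it stands.
- The arm moves only by the tool arm_command, never from a script. Its arguments are lists of equal length, an entry for each row: "fingers": the gripper command: -1 is fully open, 1 is shut, values between are in proportion; "travel": the shift along the tool's x, y, z in m, a list of three; "dr": the turn, a rotation vector about the tool's x, y, z in degrees, a list of three. In form: {"fingers": [fingers, ...], "travel": [[x, y, z], ...], "dr": [[wx, wy, wz], ...]}. A call has 1 to 8 rows; each row is the pose to reach, as a shift and turn from the pose commanded when the call began, along the tool's axes at that moment; what a row does not reach only later rows make up. A row lasts 1/12 s, in which the tool goes at most 41.7 mm and 7.16 degrees, less where a joint would pass 70% of its speed; a pose out of reach is approached as far as the arm can. A call with a gripper value outside its range is refused whole. The fingers move at their own pace and stop on an object; "squeeze" is the grip in N (left out, the last holds). Time passes only in rows, so rows that repeat a pose let the fingers close. It gives the time, the measured TCP pose, the force, the opening and the grip force at its end, in the units of the state.
- observe(): the state, without advancing time (a new reading comes with each control period).
- read_camera(name): name is "side" or "top" or "wrist"; returns a dict with "color" (420x560x3 uint8, blue, green, red), "z_map" (420x560 float32, m along the optical axis (not along the pixel's ray), 0 where there is no reading), "fx", "fy", "cx", "cy" (pixels), "R" (3x3) and "t" (3): a world point X has camera coordinates R X + t. Camera axes: x right, y down, z forward; pixel columns grow to the right and rows downward; lengths in m; the calibration is good to about 2 mm. A picture is of the moment at which its call begins.
- hand_in(): hands the job in; it is judged then, once.
The state is a dict: "time": time; "qpos": joint angles; "qvel": joint speeds; "joint_efforts": joint torques, N m; "tool_pos": TCP position; "tool_rot": TCP orientation; "contact_force": force on the tool from outside, world axes, zero at the start; "torque": the same for the moment, N m; "opening": finger opening in m; "grip_force": force on a finger pad.
Only numpy, scipy, OpenCV 4.12 (cv2) and the standard library are available. Lean on these libraries where they do the work, as an engineer would, in place of code of your own. Each camera call takes 0.05 s, during which the arm holds its last target. There are 200 camera calls.

### The job

Three look-alike spring mounts stand in the nests of a checking fixture, and one of a softer grade has got in among them. With the fingertips, gently press each mount's pad down in turn, working along the row from the robot's left to its right, to feel which is the softest; then push that nest's tag down flat to mark it, leaving the other two tags standing. Lift nothing: the mounts stay in their nests, the pin, mug, tip cleaner and screwdriver stay where they are, and the hand ends clear.

Things in the scene. Friction and masses are not known exactly. Their poses are not given: they have to be found in the camera images.
- plate: flat aluminium T-slot plate of the checking fixture, on the bench, 260 x 360 mm, 14 mm thick; three nest blocks are clamped on it, one over each of its slots, which run along its x axis at y = +105 (left), 0 (middle) and -105 mm (right). Each block sits where its own pad reading says along its slot. Origin: centre of its underside. Its y axis points roughly to the robot's left.
- left_pad (a point): centre of the top of the free pad of the spring mount standing loose in the left nest (robot's view); 72 mm above the bench. The pad is a round cap, 30 mm across, with black rubber top, travel 12 mm straight down, on a steel mount with 44 mm square flange. Pads give from about 1 N; the softest takes about 0.6 N per mm, the others 1.5 or more. This point is fixed to the nest.
- left_tag_tip (a point): middle of the tip edge of the left nest's white hinged tag: 32 mm wide, 48 long, 2.5 thick, a 6 mm bead along its tip. Its hinge line runs along the plate's y, 36 mm from the pad's axis on the plate's -x side (robot's side), 34 mm above the bench. Standing, it leans away from the pad, its tip about 73 mm from the pad's axis and 58 mm above the bench.
- tag_left (a joint): angle of the left tag in rad: 0 standing (leaning 55 degrees from upright), 0.61 fully down. Pressed from above it folds away from the pad until it lies level on a rest, covering 36 to 84 mm from the pad's axis, its upper face 35 mm above the bench (bead 37). A stiff hinge, about 0.025 N m: it stays where it is left.
- nest_left: the left nest: a square steel seat, 54 mm outside, 7 mm high, with low rims, in which the mount stands with 2 mm play on each side. Origin: centre of its underside, under the pad's axis, 24 mm above the bench.
- middle_pad (a point): centre of the top of the free pad of the spring mount standing loose in the middle nest (robot's view); 72 mm above the bench. The pad is a round cap, 30 mm across, with black rubber top, travel 12 mm straight down, on a steel mount with 44 mm square flange. Pads give from about 1 N; the softest takes about 0.6 N per mm, the others 1.5 or more. This point is fixed to the nest.
- middle_tag_tip (a point): middle of the tip edge of the middle nest's white hinged tag: 32 mm wide, 48 long, 2.5 thick, a 6 mm bead along its tip. Its hinge line runs along the plate's y, 36 mm from the pad's axis on the plate's -x side (robot's side), 34 mm above the bench. Standing, it leans away from the pad, its tip about 73 mm from the pad's axis and 58 mm above the bench.
- tag_middle (a joint): angle of the middle tag in rad: 0 standing (leaning 55 degrees from upright), 0.61 fully down. Pressed from above it folds away from the pad until it lies level on a rest, covering 36 to 84 mm from the pad's axis, its upper face 35 mm above the bench (bead 37). A stiff hinge, about 0.025 N m: it stays where it is left.
- nest_middle: the middle nest: a square steel seat, 54 mm outside, 7 mm high, with low rims, in which the mount stands with 2 mm play on each side. Origin: centre of its underside, under the pad's axis, 24 mm above the bench.
- right_pad (a point): centre of the top of the free pad of the spring mount standing loose in the right nest (robot's view); 72 mm above the bench. The pad is a round cap, 30 mm across, with black rubber top, travel 12 mm straight down, on a steel mount with 44 mm square flange. Pads give from about 1 N; the softest takes about 0.6 N per mm, the others 1.5 or more. This point is fixed to the nest.
- right_tag_tip (a point): middle of the tip edge of the right nest's white hinged tag: 32 mm wide, 48 long, 2.5 thick, a 6 mm bead along its tip. Its hinge line runs along the plate's y, 36 mm from the pad's axis on the plate's -x side (robot's side), 34 mm above the bench. Standing, it leans away from the pad, its tip about 73 mm from the pad's axis and 58 mm above the bench.
- tag_right (a joint): angle of the right tag in rad: 0 standing (leaning 55 degrees from upright), 0.61 fully down. Pressed from above it folds away from the pad until it lies level on a rest, covering 36 to 84 mm from the pad's axis, its upper face 35 mm above the bench (bead 37). A stiff hinge, about 0.025 N m: it stays where it is left.
- nest_right: the right nest: a square steel seat, 54 mm outside, 7 mm high, with low rims, in which the mount stands with 2 mm play on each side. Origin: centre of its underside, under the pad's axis, 24 mm above the bench.
- spare_pin: spare brass rest pin, 22 mm diameter foot, 40 mm tall, standing loose on the plate's far edge strip, between two slots. Origin: centre of its underside. To be left alone.
- travel_mug: closed black travel mug, 77 mm diameter, 132 mm tall, loose on the bench to the robot's left of the plate. Origin: centre of its underside. To be left alone.
- tip_cleaner: soldering-tip cleaner, brass dome on a round black base, 76 mm diameter, 64 mm tall, loose on the bench to the robot's right of the plate. Origin: centre of its underside. To be left alone.
- screwdriver: screwdriver 180 mm long, lying loose on the bench to the robot's right of the plate. Origin: underside, midway. To be left alone.

How it is judged:
By the outcome, as a careful person would: the job done as asked, in the order asked, and still so for the second after the job is handed in, with the robot touching nothing.
It also fails if it takes over 45 s, if anything falls off the work surface, if the arm or the gripper's body presses on something with over 40 N, if the wrist force passes 120 N, or if a joint passes its speed limit or range.

## Working session

There is one attempt and no reset: what is moved stays moved. The work goes in short steps, Python scripts to look and compute and a tool call to move; the robot and the scene stay as the last step left them, time stands still between calls to the robot, and variables do not carry over. Pictures are saved under pics/ and viewed, at most 10 in all, crops included, and the job is handed in when it is done.

Besides the shell and the picture viewer there is one more tool, called by a JSON object that holds its "method" and its "body". arm_command: Moves the arm, as the interface text tells. Its arguments: {"type":"object","properties":{"fingers":{"type":"array","items":{"type":"number"}},"travel":{"type":"array","items":{"type":"array","items":{"type":"number"}}},"dr":{"type":"array","items":{"type":"array","items":{"type":"number"}}},"squeeze":{"type":"number"}},"required":["fingers","travel","dr"]}

```bash
mkdir -p pics
python3 - <<'E'
from cell import *
import cv2,numpy as np
s=observe();print({k:np.round(v,3).tolist() for k,v in s.items()})
for n in("top","side"):
    c=read_camera(n);cv2.imwrite(f"pics/{n}0.png",c["color"]);np.savez(f"{n}0.npz",**c)
    print(n,c["fx"],c["fy"],c["cx"],c["cy"],np.round(c["R"],3).tolist(),np.round(c["t"],3))
E
```

```text
{'time': 0.0, 'qpos': [0.993, 0.343, 1.525, -0.0, 1.275, -0.146], 'qvel': [0.0, -0.002, 0.001, -0.0, 0.001, -0.001], 'joint_efforts': [-0.002, -43.124, -24.422, 0.072, 0.056, -0.0], 'tool_pos': [0.219, 0.476, 0.226], 'tool_rot': [-3.14, -0.0, 2.71], 'contact_force': [0.252, 0.289, 1.247], 'torque': [-0.034, -0.006, -0.036], 'grip_force': 0.0, 'opening': 0.092}
top 414.3542550075359 414.3542550075359 275.99946059182815 210.2494257826803 [[-0.023, -0.999, 0.025], [-0.985, 0.019, -0.173], [0.172, -0.029, -0.985]] [0.002 0.557 0.871]
side 442.23865429110606 442.23865429110606 279.5496517462517 204.22338281886275 [[-0.99, -0.143, -0.014], [-0.098, 0.741, -0.664], [0.105, -0.656, -0.747]] [0.567 0.092 1.006]
```

View pics/top0.png

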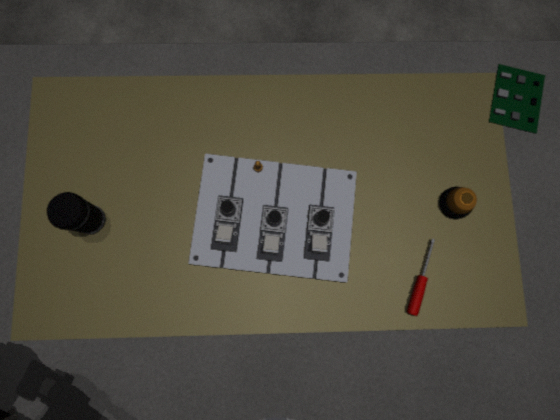

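View pics/side0.png

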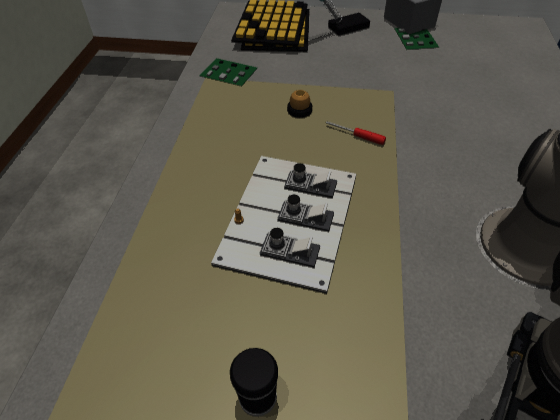

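The top view shows the pads at about (228,208), (274,217) and (321,217), with the white tags just below each, at about (225,232), (272,242) and (319,243). The side view shows the pads at (277,234), (293,202) and (299,170), the mug and tip cleaner well off the plate, and the pin at its far edge.

```bash
cat > h.py <<'E'
import numpy as np,cv2
def load(n): return dict(np.load(n))
def ray(c,u,v):
    d=np.array([(u-c["cx"])/c["fx"],(v-c["cy"])/c["fy"],1.]);R=c["R"]
    return -R.T@c["t"],R.T@d
def onz(c,u,v,z):
    o,d=ray(c,u,v);return o+d*(z-o[2])/d[2]
def tri(rs):
    A=np.zeros((3,3));b=np.zeros(3)
    for o,d in rs:
        d=d/np.linalg.norm(d);P=np.eye(3)-np.outer(d,d);A+=P;b+=P@o
    X=np.linalg.solve(A,b);return X,[np.linalg.norm((np.eye(3)-np.outer(d,d)/(d@d))@(X-o))*1e3 for o,d in rs]
def cloud(c):
    v,u=np.mgrid[:420,:560];z=c["z_map"]
    P=np.stack([(u-c["cx"])/c["fx"]*z,(v-c["cy"])/c["fy"]*z,z],-1)
    return (P-c["t"])@c["R"]
E
python3 - <<'E'
from h import *
T=load("top0.npz");S=load("side0.npz")
print(T["color"][200:250:3,205:250:3].max(-1))
for c,px in((T,[(228,208),(274,217),(321,217)]),(S,[(277,234),(293,202),(299,170)])):
    P=cloud(c);g=c["color"].max(-1)
    for u,v in px:
        w=np.s_[v-14:v+15,u-14:u+15];Q=P[w];m=(Q[...,2]>.066)&(Q[...,2]<.08)
        yy,xx=np.nonzero(m);print("depth",m.sum(),np.round(np.median(Q[m],0),4),"px",xx.mean()+u-14,yy.mean()+v-14,np.ptp(xx)+1,np.ptp(yy)+1)
P=cloud(T);
m=((T["color"].min(-1)>90)&(P[...,2]>.008)&(P[...,2]<.022)).astype(np.uint8)
m[:,:150]=0;m[:,400:]=0
q=np.argwhere(m)[:,::-1].astype(np.float32);r=cv2.minAreaRect(q);b=cv2.boxPoints(r)
W=np.array([onz(T,*p,.014) for p in b]);print(np.round(W,4),np.linalg.norm(np.diff(W,axis=0),axis=1),W.mean(0))
E
```

```text
[[136 134 136 133 110  84  74  41  50  93  76  83  87 134 135]
 [134 133 136 135 101  87  21  24  23  50 102  83  88 136 137]
 [134 136 132 134  95  64  23  22  24  25  85  92  70 136 136]
 [136 135 137 133  79  50  24  26  24  34  61 102  55 136 137]
 [134 134 133 131  92  72  37  29  45  37  86  90  80 136 134]
 [134 136 134 128  85  83  75  28  40  63 108  96  97 136 135]
 [137 135 139 109  78  80  96  97 104 116  66 101 104 136 135]
 [134 134 135 105  65  45  46  66  96  98  88  93 120 137 135]
 [133 133 135  74 103 106  97  86  86  68  96  49 134 138 135]
 [137 132 137  58  51 128 124 126 127 105  74  55 132 139 137]
 [134 135 133  74 104 123 127 125 127  90  53  53 134 137 136]
 [135 134 132  46 105 125 125 128 125  63  66  68 136 135 135]
 [136 136 128  48 123 124 129 127 123  51  54  86 137 137 137]
 [136 135  98  51 127 127 116 108 113  45  48  97 137 137 138]
 [134 136 101  47  38  51  52  51  62  43  48 116 136 135 136]
 [134 135  60  47  48  49  50  49  44  49  47 130 136 135 134]
 [135 133  59  48  48  51  50  52  53  50  51 134 133 135 136]]
depth 143 [0.5639 0.0986 0.0715] px 226.0979020979021 206.27972027972027 14 14
depth 145 [ 0.5387 -0.0045  0.0714] px 273.77241379310345 216.56551724137933 14 14
depth 137 [ 0.5383 -0.1089  0.0712] px 322.24817518248176 216.05109489051094 14 13
depth 128 [0.565  0.0988 0.0712] px 276.1875 233.3984375 14 12
depth 105 [ 0.5409 -0.0035  0.0709] px 293.34285714285716 199.4 13 11
depth 87 [ 0.5397 -0.1081  0.0713] px 299.1034482758621 167.79310344827587 12 10
[[ 0.4455  0.1897  0.014 ]
 [ 0.7029  0.1627  0.014 ]
 [ 0.6515 -0.2092  0.014 ]
 [ 0.396  -0.1649  0.014 ]] [0.25876077 0.37545009 0.25922924] [ 0.5489636  -0.00546615  0.014     ]
```

Run:
```python
from h import *
T=load("top0.npz");S=load("side0.npz")
pads=[]
for a,b in(((226.1,206.3),(276.2,233.4)),((273.8,216.6),(293.3,199.4)),((322.2,216),(299.1,167.8))):
    X,e=tri([ray(T,*a),ray(S,*b)]);pads.append(X);print("tri",np.round(X,4),np.round(e,2))
P=cloud(T);g=T["color"].min(-1)
for i,(u,v) in enumerate([(225,232),(272,242),(319,243)]):
    Q=P[v-16:v+17,u-16:u+17];m=(g[v-16:v+17,u-16:u+17]>90)&(Q[...,2]>.028)&(Q[...,2]<.066)&(Q[...,0]<pads[i][0]-.03)
    D=Q[m]-pads[i]*[1,1,0];c=np.median(D,0);print(m.sum(),np.round(c,4),"yaw",np.degrees(np.arctan2(-c[1],-c[0])),"tip z",np.percentile(Q[m][:,2],97),"dist",np.hypot(D[:,0],D[:,1]).min(),np.hypot(D[:,0],D[:,1]).max())
# slots / plate edges
m=(np.abs(P[...,2]-.014)<.006)&(g>70);m[:,:170]=0;m[:,380:]=0;m=cv2.morphologyEx(m.astype(np.uint8),cv2.MORPH_CLOSE,np.ones((9,9)))
cs,_=cv2.findContours(m,0,2);k=max(cs,key=cv2.contourArea)
W=np.array([onz(T,*p,.014)[:2] for p in k[:,0]],np.float32);r=cv2.minAreaRect(W);print(r)
```

```text
tri [0.5644 0.0985 0.0706] [0.78 0.78]
tri [ 0.5401 -0.0042  0.0704] [0.95 0.95]
tri [ 0.539  -0.1091  0.0711] [0.73 0.73]
253 [-0.0538  0.0069  0.048 ] yaw -7.30995455912486 tip z 0.06264512191352233 dist 0.034876403409982076 0.07602028987220776
261 [-0.0536  0.0071  0.0475] yaw -7.5398777342155325 tip z 0.061607504835043216 dist 0.03495201307923403 0.07675973127552843
251 [-0.0548  0.0051  0.0476] yaw -5.3595460576003315 tip z 0.06193713984948008 dist 0.036009686387841994 0.07619117912369479
((0.5487259030342102, -0.005115687847137451), (0.3594088554382324, 0.25941571593284607), 82.12993621826172)
```

{"method": "arm_command", "body": {"fingers": [1, 1, 1, 1, 1, 1, 1, 1], "squeeze": 10, "travel": [[-0.02, 0, 0], [-0.06, 0, 0], [-0.1, 0, 0], [-0.14, -0.02, 0], [-0.19, -0.05, 0], [-0.23, -0.08, 0], [-0.27, -0.1, 0], [-0.3, -0.12, 0]], "dr": [[0, 0, 0], [0, 0, -3], [0, 0, -6], [0, 0, -9], [0, 0, -12], [0, 0, -15], [0, 0, -18], [0, 0, -18]]}}

```text
time: 0.77
tool_pos: [0.4287, 0.2615, 0.2265]
tool_rot: [-3.141, -0.0, 3.027]
contact_force: [0.9, 1.0, -0.0]
opening: 0.0429
grip_force: 0.0
```

{"method": "arm_command", "body": {"fingers": [1, 1, 1, 1, 1, 1, 1, 1], "travel": [[-0.02, -0.025, 0], [-0.05, -0.05, 0.01], [-0.08, -0.08, 0.03], [-0.11, -0.11, 0.06], [-0.1385, -0.129, 0.09], [-0.1385, -0.129, 0.11], [-0.1385, -0.129, 0.12], [-0.1385, -0.129, 0.12]], "dr": [[0, 0, 1.3], [0, 0, 1.3], [0, 0, 1.3], [0, 0, 1.3], [0, 0, 1.3], [0, 0, 1.3], [0, 0, 1.3], [0, 0, 1.3]]}}

```text
time: 1.43
tool_pos: [0.5483, 0.1183, 0.1033]
tool_rot: [-3.14, -0.008, 2.999]
contact_force: [-1.0, -0.3, 0.5]
opening: 0.0004
grip_force: 0.0
```

{"method": "arm_command", "body": {"fingers": [1, 1, 1, 1], "travel": [[0, 0, 0.01], [0, 0, 0.015], [0, 0, 0.018], [0, 0, 0.018]], "dr": [[0, 0, 0], [0, 0, 0], [0, 0, 0], [0, 0, 0]]}}

```text
time: 1.77
tool_pos: [0.5502, 0.1199, 0.0892]
tool_rot: [3.141, 0.001, 3.003]
contact_force: [-0.3, 0.5, 0.2]
opening: 0.0006
grip_force: 0.0
```

Run:
```python
from cell import *
import cv2,numpy as np
s=observe();print({k:np.round(s[k],4).tolist() for k in("time","tool_pos","tool_rot","contact_force","torque","opening")})
a=read_camera("top")["color"][120:300,150:400];b=read_camera("side")["color"][120:300,150:400]
cv2.imwrite("pics/a1.png",cv2.resize(np.vstack([a,b]),None,fx=1.6,fy=1.6))
print(observe()["contact_force"])
```

```text
{'time': 1.7667, 'tool_pos': [0.5502, 0.1199, 0.0892], 'tool_rot': [3.1413, 0.0006, 3.0027], 'contact_force': [-0.3374, 0.4777, 0.2136], 'torque': [0.0119, 0.0457, -0.0414], 'opening': 0.0006}
[ 0.38526465  0.00529671 -0.06433967]
```

View pics/a1.png

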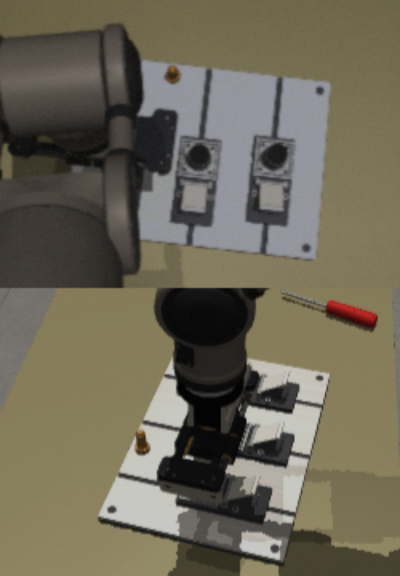

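The side picture shows the closed fingers above the left nest, still short of the pad's centre. The measured pose agrees with that (about 22 mm left and 14 mm near), so I'll correct it before pressing.

{"method": "arm_command", "body": {"fingers": [1, 1, 1, 1, 1], "travel": [[-0.008, -0.009, 0], [-0.017, -0.0192, 0], [-0.017, -0.0192, 0.004], [-0.017, -0.0192, 0.009], [-0.017, -0.0192, 0.009]], "dr": [[0, 0, 0], [0, 0, 0], [0, 0, 0], [0, 0, 0], [0, 0, 0]]}}

```text
time: 2.28
tool_pos: [0.564, 0.0971, 0.0784]
tool_rot: [-3.141, -0.002, 3.0]
contact_force: [-0.7, -0.1, -0.6]
opening: 0.0006
grip_force: 0.0
```

Run:
```python
from cell import *
import cv2,numpy as np
s=observe();print({k:np.round(s[k],4).tolist() for k in("time","tool_pos","tool_rot","contact_force")})
c=read_camera("wrist");cv2.imwrite("pics/w1.png",c["color"]);np.savez("w1.npz",**c)
```

```text
{'time': 2.2833, 'tool_pos': [0.564, 0.0971, 0.0784], 'tool_rot': [-3.1414, -0.0022, 3.0002], 'contact_force': [-0.6744, -0.126, -0.5983]}
```

View pics/w1.png

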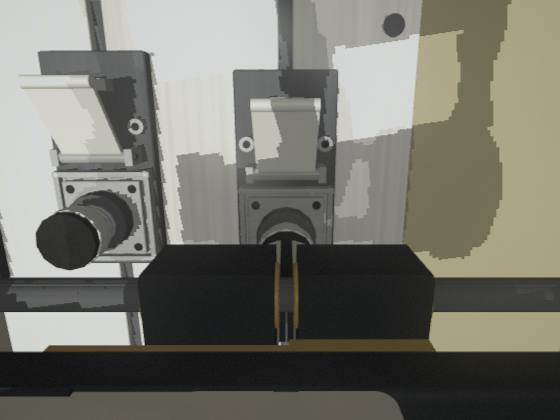

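The wrist view shows the closed fingers centred over the left pad (column about 287), with the left tag clear at about (285,135) and the middle pad at (68,240). Now I'll press in steps.

{"method": "arm_command", "body": {"fingers": [1, 1, 1, 1, 1, 1], "travel": [[0, 0, 0.003], [0, 0, 0.006], [0, 0, 0.008], [0, 0, 0.0095], [0, 0, 0.0095], [0, 0, 0.0095]], "dr": [[0, 0, 0], [0, 0, 0], [0, 0, 0], [0, 0, 0], [0, 0, 0], [0, 0, 0]]}}

```text
time: 2.83
tool_pos: [0.5645, 0.0978, 0.0705]
tool_rot: [3.141, -0.0, 3.001]
contact_force: [-2.0, 0.7, 4.4]
opening: 0.0009
grip_force: 2.1
```

{"method": "arm_command", "body": {"fingers": [1, 1, 1, 1], "travel": [[0, 0, 0.0015], [0, 0, 0.003], [0, 0, 0.003], [0, 0, 0.003]], "dr": [[0, 0, 0], [0, 0, 0], [0, 0, 0], [0, 0, 0]]}}

```text
time: 3.17
tool_pos: [0.5646, 0.0978, 0.068]
tool_rot: [3.141, 0.0, 3.001]
contact_force: [-3.2, 0.5, 9.2]
opening: 0.0005
grip_force: 4.4
```

{"method": "arm_command", "body": {"fingers": [1, 1], "travel": [[0, 0, 0], [0, 0, 0]], "dr": [[0, 0, 0], [0, 0, 0]]}}

```text
time: 3.33
tool_pos: [0.5646, 0.0978, 0.068]
tool_rot: [3.141, 0.0, 3.001]
contact_force: [-3.6, 0.3, 8.9]
opening: 0.0006
grip_force: 4.3
```

{"method": "arm_command", "body": {"fingers": [1, 1, 1, 1, 1, 1, 1, 1], "travel": [[0, 0, -0.012], [0, 0, -0.024], [0.003, -0.03, -0.024], [0.006, -0.06, -0.024], [0.01, -0.09, -0.024], [0.01, -0.1044, -0.024], [0.01, -0.1044, -0.02], [0.01, -0.1044, -0.014]], "dr": [[0, 0, 0], [0, 0, 0], [0, 0, 0], [0, 0, 0], [0, 0, 0], [0, 0, 0], [0, 0, 0], [0, 0, 0]]}}

```text
time: 4.0
tool_pos: [0.5407, -0.005, 0.0813]
tool_rot: [3.141, 0.002, 2.999]
contact_force: [-0.6, 1.0, -1.0]
opening: 0.0002
grip_force: 0.0
```

{"method": "arm_command", "body": {"fingers": [1, 1, 1], "travel": [[0, 0, 0], [0, 0, 0], [0, 0, 0]], "dr": [[0, 0, 0], [0, 0, 0], [0, 0, 0]]}}

```text
time: 4.25
tool_pos: [0.5403, -0.0034, 0.0809]
tool_rot: [3.141, -0.0, 3.003]
contact_force: [-0.4, 0.1, 0.7]
opening: 0.0012
grip_force: 0.0
```

{"method": "arm_command", "body": {"fingers": [1, 1, 1, 1, 1, 1, 1], "travel": [[0, 0, 0.003], [0, 0, 0.006], [0, 0, 0.009], [0, 0, 0.0105], [0, 0, 0.012], [0, 0, 0.012], [0, 0, 0.012]], "dr": [[0, 0, 0], [0, 0, 0], [0, 0, 0], [0, 0, 0], [0, 0, 0], [0, 0, 0], [0, 0, 0]]}}

```text
time: 4.83
tool_pos: [0.5403, -0.004, 0.0696]
tool_rot: [3.141, 0.0, 3.001]
contact_force: [-1.5, 1.9, 5.3]
opening: 0.0007
grip_force: 2.5
```

{"method": "arm_command", "body": {"fingers": [1, 1, 1, 1], "travel": [[0, 0, 0.0015], [0, 0, 0.003], [0, 0, 0.003], [0, 0, 0.003]], "dr": [[0, 0, 0], [0, 0, 0], [0, 0, 0], [0, 0, 0]]}}

```text
time: 5.17
tool_pos: [0.5403, -0.004, 0.067]
tool_rot: [3.141, 0.001, 3.001]
contact_force: [-2.2, 3.0, 8.7]
opening: 0.0005
grip_force: 4.4
```

{"method": "arm_command", "body": {"fingers": [1, 1], "travel": [[0, 0, 0], [0, 0, 0]], "dr": [[0, 0, 0], [0, 0, 0]]}}

```text
time: 5.33
tool_pos: [0.5403, -0.0041, 0.0671]
tool_rot: [3.141, 0.001, 3.001]
contact_force: [-2.3, 2.4, 9.2]
opening: 0.0004
grip_force: 4.4
```

{"method": "arm_command", "body": {"fingers": [1, 1, 1, 1, 1, 1, 1, 1], "travel": [[0, 0, -0.012], [0, 0, -0.025], [-0.003, -0.03, -0.025], [-0.008, -0.06, -0.025], [-0.0135, -0.09, -0.025], [-0.0135, -0.1042, -0.025], [-0.0135, -0.1042, -0.02], [-0.0135, -0.1042, -0.014]], "dr": [[0, 0, 0], [0, 0, 0], [0, 0, 0], [0, 0, 0], [0, 0, 0], [0, 0, 0], [0, 0, 0], [0, 0, 0]]}}

```text
time: 6.0
tool_pos: [0.5389, -0.1101, 0.08]
tool_rot: [3.142, 0.0, 2.999]
contact_force: [-0.5, 0.0, 0.1]
opening: 0.0005
grip_force: 0.0
```

{"method": "arm_command", "body": {"fingers": [1, 1, 1], "travel": [[0, 0, 0], [0, 0, 0], [0, 0, 0]], "dr": [[0, 0, 0], [0, 0, 0], [0, 0, 0]]}}

```text
time: 6.25
tool_pos: [0.5389, -0.1083, 0.08]
tool_rot: [3.141, -0.001, 3.003]
contact_force: [0.5, 0.7, 0.1]
opening: 0.0005
grip_force: 0.0
```

{"method": "arm_command", "body": {"fingers": [1, 1, 1, 1, 1, 1, 1], "travel": [[0, 0, 0.003], [0, 0, 0.006], [0, 0, 0.009], [0, 0, 0.0105], [0, 0, 0.012], [0, 0, 0.012], [0, 0, 0.012]], "dr": [[0, 0, 0], [0, 0, 0], [0, 0, 0], [0, 0, 0], [0, 0, 0], [0, 0, 0], [0, 0, 0]]}}

```text
time: 6.83
tool_pos: [0.5391, -0.1092, 0.0684]
tool_rot: [3.141, 0.0, 3.001]
contact_force: [-0.2, 1.9, 3.9]
opening: 0.0001
grip_force: 1.7
```

{"method": "arm_command", "body": {"fingers": [1, 1, 1, 1], "travel": [[0, 0, 0.0015], [0, 0, 0.003], [0, 0, 0.003], [0, 0, 0.003]], "dr": [[0, 0, 0], [0, 0, 0], [0, 0, 0], [0, 0, 0]]}}

```text
time: 7.17
tool_pos: [0.5391, -0.1093, 0.0653]
tool_rot: [3.141, 0.0, 3.001]
contact_force: [0.0, 3.4, 5.1]
opening: 0.0006
grip_force: 2.6
```

{"method": "arm_command", "body": {"fingers": [1, 1], "travel": [[0, 0, 0], [0, 0, 0]], "dr": [[0, 0, 0], [0, 0, 0]]}}

```text
time: 7.33
tool_pos: [0.5391, -0.1093, 0.0654]
tool_rot: [3.141, 0.0, 3.001]
contact_force: [-0.6, 3.0, 5.0]
opening: 0.001
grip_force: 2.6
```

Left came out at about 1.9 N/mm, middle at about 1.5 and right at about 0.6, so the right mount is the soft one. Next I'll push the right tag down, 70 mm from the pad's axis along tool +x.

{"method": "arm_command", "body": {"fingers": [1, 1, 1, 1, 1, 1, 1, 1], "travel": [[0, 0, -0.012], [0, 0, -0.025], [0.015, 0, -0.025], [0.04, 0, -0.025], [0.06, 0, -0.025], [0.07, 0, -0.025], [0.07, 0, -0.02], [0.07, 0, -0.015]], "dr": [[0, 0, 0], [0, 0, 0], [0, 0, 0], [0, 0, 0], [0, 0, 0], [0, 0, 0], [0, 0, 0], [0, 0, 0]]}}

```text
time: 8.0
tool_pos: [0.47, -0.1002, 0.08]
tool_rot: [-3.141, 0.001, 3.001]
contact_force: [0.7, -0.1, -0.4]
opening: 0.0003
grip_force: 0.0
```

{"method": "arm_command", "body": {"fingers": [1, 1, 1, 1, 1, 1, 1, 1], "travel": [[0, 0, 0], [0, 0, 0.006], [0, 0, 0.012], [0, 0, 0.018], [0, 0, 0.024], [0, 0, 0.03], [0, 0, 0.034], [0, 0, 0.036]], "dr": [[0, 0, 0], [0, 0, 0], [0, 0, 0], [0, 0, 0], [0, 0, 0], [0, 0, 0], [0, 0, 0], [0, 0, 0]]}}

```text
time: 8.67
tool_pos: [0.4693, -0.0995, 0.0434]
tool_rot: [3.141, -0.001, 3.001]
contact_force: [-0.4, 0.2, 1.3]
opening: 0.0002
grip_force: 0.3
```

{"method": "arm_command", "body": {"fingers": [1, 1, 1, 1], "travel": [[0, 0, 0.001], [0, 0, 0.003], [0, 0, 0.004], [0, 0, 0.004]], "dr": [[0, 0, 0], [0, 0, 0], [0, 0, 0], [0, 0, 0]]}}

```text
time: 9.0
tool_pos: [0.4698, -0.0997, 0.0402]
tool_rot: [3.142, 0.0, 3.001]
contact_force: [-0.4, 1.2, 1.5]
opening: 0.0006
grip_force: 0.0
```

{"method": "arm_command", "body": {"fingers": [1, 1, 1, 1], "travel": [[0, 0, 0.0015], [0, 0, 0.003], [0, 0, 0.004], [0, 0, 0.004]], "dr": [[0, 0, 0], [0, 0, 0], [0, 0, 0], [0, 0, 0]]}}

```text
time: 9.33
tool_pos: [0.4699, -0.0998, 0.0365]
tool_rot: [-3.142, 0.001, 3.001]
contact_force: [-1.4, 0.4, 6.1]
opening: 0.0004
grip_force: 3.0
```

{"method": "arm_command", "body": {"fingers": [1, 1, 1], "travel": [[0, 0, 0.001], [0, 0, 0.001], [0, 0, 0.001]], "dr": [[0, 0, 0], [0, 0, 0], [0, 0, 0]]}}

```text
time: 9.58
tool_pos: [0.47, -0.0998, 0.0361]
tool_rot: [-3.141, 0.001, 3.001]
contact_force: [-2.9, 0.8, 10.2]
opening: 0.0006
grip_force: 5.2
```

{"method": "arm_command", "body": {"fingers": [1, 1, 1, 1, 1, 1, 1, 1], "travel": [[0, 0, -0.01], [0, 0, -0.04], [0, 0, -0.08], [0, 0, -0.12], [0.02, 0, -0.16], [0.05, 0, -0.19], [0.07, 0, -0.22], [0.08, 0, -0.22]], "dr": [[0, 0, 0], [0, 0, 0], [0, 0, 0], [0, 0, 0], [0, 0, 0], [0, 0, 0], [0, 0, 0], [0, 0, 0]]}}

```text
time: 10.25
tool_pos: [0.3907, -0.0889, 0.2606]
tool_rot: [-3.139, 0.009, 3.001]
contact_force: [0.8, -0.2, 0.3]
opening: 0.0008
grip_force: 0.0
```

{"method": "arm_command", "body": {"fingers": [1, 1, 1, 1], "travel": [[0, 0, 0], [0, 0, 0], [0, 0, 0], [0, 0, 0]], "dr": [[0, 0, 0], [0, 0, 0], [0, 0, 0], [0, 0, 0]]}}

```text
time: 10.58
tool_pos: [0.3907, -0.0885, 0.2539]
tool_rot: [3.141, -0.002, 3.001]
contact_force: [0.0, 0.2, 0.2]
opening: 0.0005
grip_force: 0.0
```

Run:
```python
from cell import *
import cv2,numpy as np
from h import cloud
s=observe();print(s["time"],s["tool_pos"],s["contact_force"])
im=[]
for n in("side","wrist"):
    c=read_camera(n);np.savez(n+"1.npz",**c);im.append(c["color"])
    P=cloud(c)
    for nm,p in(("L",(.5644,.0985)),("M",(.5401,-.0042)),("R",(.539,-.1091))):
        d=P[...,:2]-p;ax=-(d@[.9901,-.1401]);ay=d@[.1401,.9901]
        m=(ax>35)|((ax>.066)&(ax<.088)&(abs(ay)<.012)&(c["color"].min(-1)>90)&(P[...,2]>.02));m&=ax<1
        t=(np.hypot(*np.moveaxis(d,-1,0))<.013)&(P[...,2]>.05)
        print(n,nm,"tag",m.sum(),np.round(np.percentile(P[m][:,2],[10,50,95]),4) if m.any() else "", "pad",t.sum(),np.round(np.median(P[t],0),4) if t.any() else "")
cv2.imwrite("pics/f.png",np.vstack([cv2.resize(im[0][100:310,180:460],(392,294)),cv2.resize(im[1],(392,294))]))
```

```text
10.5833 [ 0.39069708 -0.08848953  0.25394565] [0.02715031 0.17789496 0.2115102 ]
side L tag 33 [0.0577 0.061  0.0641] pad 129 [0.5638 0.1028 0.0711]
side M tag 29 [0.0561 0.0603 0.0632] pad 105 [ 0.5396 -0.0006  0.071 ]
side R tag 46 [0.0331 0.0353 0.0377] pad 101 [ 0.5385 -0.104   0.0708]
wrist L tag 474 [0.0233 0.032  0.0628] pad 410 [0.5643 0.098  0.0719]
wrist M tag 359 [0.0233 0.0249 0.0612] pad 0 
wrist R tag 196 [0.0232 0.0341 0.0372] pad 43 [ 0.5389 -0.1097  0.0718]
```

View pics/f.png

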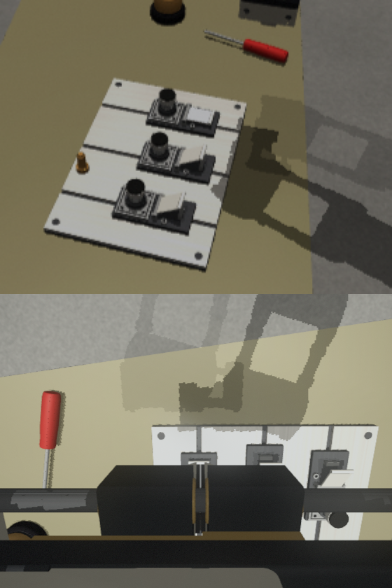

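The side picture shows the right tag flat (near (200,116), height 35 mm) and the other two standing at about 60 mm. All the mounts, the pin and the other items are in place, and the hand is clear.

```bash
python3 -c "
from cell import *
print(hand_in())"
```

```text
the job is handed in; nothing more can be done
None
```

I pressed the pads left, middle, right; the right mount was the softest (about 0.6 N/mm against about 1.9 left and 1.5 middle), so I pushed its tag flat, left the other two standing, moved the hand clear, and handed the job in at about 10.7 s.

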